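# Cover glasses from behind the spring flap

### The job

Take the small square clear box of cover glasses out of the two-bay dispenser: push its spring flap down with the fingers and keep it down while you grip the box. Stand the box upright on the mounting board, inside the square seat marked by the four corner locators. Leave the round jar in the other bay.

Things in the scene. Friction and masses are not known exactly. Their poses are not given: they have to be found in the camera images.
- cover_box: Clear plastic box of cover glasses, 28 x 28 x 25 mm high, 30 g; origin at its underside's centre. Stands in the middle of either dispenser bay, sides along the dispenser's x and y, on a 22 mm wide black plinth, underside 14 mm above the work surface, between a black rib in front and a low one behind. Grip the sides facing along the dispenser's y. Its top is 21 mm below the flap.
- jar: Small round white jar with a grey lid, 28 mm diameter, 26 mm high; origin at the centre of its underside. It stands in the middle of the other bay and stays there.
- dispenser: Fixed grey dispenser, 64 mm deep (x), 260 wide (y), 60 high, walls 4; origin on the work surface under the middle wall; -x is its front (to the robot). Two bays, each 124 mm wide, x -26 to +30 mm inside, centred at y = +64 mm (left) and -64 mm (right), floor 4 mm above the work surface. Box and jar stand at x = -6 mm, y = +64 or -64 mm. A U-shaped steel flap closes the top of each bay.
- flap_left (a joint): Left (+y) bay's flap, rad: 0 shut (level, 60 mm high), 1.25 swung fully down into the bay. Hinged at the back, 50 mm long; a 40 mm wide slot open to the front shows the box, a wing each side covers the finger space beside it. Open fingers coming straight down beside the box push the wings down and back; tips 40 to 45 mm below flap level grip well. A 2 to 4 N spring shuts it again.
- flap_right (a joint): Flap of the right (-y) bay, made as flap_left.
- seat (a point): Centre of the square seat on top of the fixed light grey mounting board (88 x 160 x 8 mm), 8 mm above the work surface; x, y along the board's sides. Four dark L-shaped corner locators, 3 mm high, leave a 48 mm square clear between them. The board's other half carries a glass slide and is not the seat.

How it is judged:
By the outcome, as a careful person would: the job done as asked, in the order asked, and still so for the second after the job is handed in, with the robot touching nothing.
It also fails if it takes over 40 s, if anything falls off the work surface, if the arm or the gripper's body presses on something with over 40 N, if the wrist force passes 120 N, or if a joint passes its speed limit or range.

### The arm

A 6-joint arm with a two-finger parallel gripper is mounted at the origin on a cart in front of the work surface, level with it; the furniture and walls round the work are solid. World frame = base frame: x ahead of the robot, y to its left, z up, the work surface at z = 0. Lengths are in m, angles in degrees, forces in N, time in s.
With the tool pointing down it reaches from about 0.35 to 0.875 m from the base axis. Payload 4.2 kg.
Tool frame: the origin (TCP) lies between the finger pads; the fingertips stand 17 mm ahead of it and the grasp point (between the pads) lies 2 mm behind it; z points along the fingers, y is the line along which they close (so a half turn about z gives the same grasp; the last joint's range is limited). The gripper opens to 87 mm and grips with 3 to 60 N. Pads are 19 mm wide; open, the fingers measure 117 mm over their backs; the gripper's body (75 mm by 190 mm) begins 51 mm behind the grasp point.
Start: joints at [-48.323, 22.042, 0.453, 0, -68.411, -14.817], TCP at [0.282, -0.558, 0.24] pointing down, gripper open.
Joint ranges: [-179.83, 179.83], [-69.29, 118.12], [-61.27, 80.66], [-181.25, 117.63], [-171.15, -9.14], [-177.46, 177.46]. Speed limits (degrees/s): [159.86, 159.86, 180, 180, 180, 180].

### API

Orientations are given as a 3x3 rotation matrix whose columns are the frame's x, y, z axes.
In Python, from station import sense, capture, r, masks_of gives the robot as it stands.
- The arm moves only by the tool apply_moves, never from a script. Its argument "steps" is a list that holds one entry, the list of rows, each a list of 7 numbers: the opening, from 0 (shut) to 1 (fully open), then the shift along the tool's x, y, z in mm, then the turn, a rotation vector about the tool's x, y, z in rad. A call has 1 to 12 rows; each row shifts and turns the commanded pose from where the row before left it, along the tool's axes as they then stand; what a row does not reach is not made up. A row lasts 1/8 s, in which the tool goes at most 62.5 mm and 10.7 degrees, less where a joint would pass 70% of its speed; a pose out of reach is approached as far as the arm can. A call with a gripper value outside its range is refused whole. The fingers move at their own pace and stop on an object; the grip force is fixed at half the most. Time passes only in rows, so rows that do not move let the fingers close. It gives the time, the measured TCP pose, the force and the opening at its end, in the units of the state.
- sense(): the state, without advancing time (a new reading comes with each control period).
- capture(name): name is "scene" or "side" or "wrist"; returns a dict with "color" (400x640x3 uint8, red, green, blue), "vfov" (degrees; the focal length in pixels is half the picture's height over the tangent of half this angle, whatever the lens; pixels are square), "cx", "cy" (the principal point, pixels), "T" (4x4, takes a point from camera to world coordinates). Camera axes: x right, y down, z forward; pixel columns grow to the right and rows downward; lengths in m; the calibration is good to about 2 mm. A picture is of the moment at which its call begins. There is no depth.
- r.finish_job(): hands the job in, once; it reports no verdict.
Trained networks look in a picture, given as the dict that the camera call returned (one of the last four; its "shot" number tells which), for a name from the list of things; names that differ only in an ending like _2 or _b are one class to them, and where a whole thing is asked for, a point or a joint stands for the part that bears it (a point fixed in the world has none). Each returns a list of dicts, best first, with "confidence" (0 to 1); they miss things now and then, are a little off and sometimes report something else, mostly with a low value. They report only what shows in the picture. A call takes as long as a camera call.
- masks_of(picture, thing): "pixels" (400x640 bool, what is visible of it) and "box" ([left, top, width, height] in pixels, round what is visible of it).
The state is a dict: "time_s": time; "joints": joint angles; "joint_velocities": joint speeds; "effort": joint torques, N m; "tcp_pos": TCP position; "ee_rot": TCP orientation; "wrist_force": force on the tool from outside, world axes, zero at the start; "moment": the same for the moment, N m; "gripper_width": opening from 0.0 (shut) to 1.0 (fully open).
Only numpy, scipy, OpenCV 4.12 (cv2) and the standard library are available. Lean on these libraries where they do the work, as an engineer would, in place of code of your own. Each camera call takes 0.05 s, during which the arm holds its last target. There are 200 camera calls.

## Working session

There is one attempt and no reset: what is moved stays moved. The work goes in short steps, Python scripts to look and compute and a tool call to move; the robot and the scene stay as the last step left them, time stands still between calls to the robot, and variables do not carry over. Pictures are saved under pics/ and viewed, on a budget of 10 in all, crops included, one or two more only if the job needs it, and the job is handed in when it is done.

Besides the shell and the picture viewer there is one more tool, called after ">>>" by a JSON object that holds its "name" and its "arguments", one argument or row to a line. apply_moves: Moves the arm, as the interface text tells. Its arguments: {"type":"object","properties":{"steps":{"type":"array","items":{"type":"array","items":{"type":"array","items":{"type":"number"}}}}},"required":["steps"]}

```bash
mkdir -p pics; ls
cat > h.py <<'E'
import numpy as np, cv2
from station import sense, capture, r, masks_of
def f(p): return p["color"].shape[0]/2/np.tan(np.radians(p["vfov"])/2)
def ray(p,u,v,z):
    T=np.array(p["T"]); d=T[:3,:3]@np.array([(u-p["cx"])/f(p),(v-p["cy"])/f(p),1]); o=T[:3,3]
    return o+d*(z-o[2])/d[2]
def proj(p,X):
    T=np.array(p["T"]); c=T[:3,:3].T@(np.asarray(X,float)-T[:3,3]); return f(p)*c[0]/c[2]+p["cx"],f(p)*c[1]/c[2]+p["cy"]
def save(p,n): cv2.imwrite("pics/"+n,p["color"][:,:,::-1])
E
python3 - <<'E'
from h import *
ps=[capture(n) for n in("scene","side","wrist")]
for n,p in zip("abc",ps):
    T=np.array(p["T"]);print(n,p["vfov"],p["cx"],p["cy"],T.round(3).tolist())
    save(p,n+".png")
    for t in("cover_box","jar","dispenser","flap_left","flap_right"):
        for m in masks_of(p,t)[:2]: print(t,round(m["confidence"],2),m["box"])
cv2.imwrite("pics/ab.png",np.vstack([ps[0]["color"],ps[1]["color"]])[:,:,::-1][:, :])
s=sense();print(s)
E
```

```text
pics
a 45.2915301694189 315.84992262818145 200.2579080003916 [[-0.821, -0.232, 0.521, 0.117], [-0.57, 0.368, -0.735, 0.565], [-0.021, -0.901, -0.434, 0.433], [0.0, 0.0, 0.0, 1.0]]
jar 0.21 [352.8, 197.0, 80.4, 47.1]
dispenser 0.7 [226.8, 167.9, 115.1, 87.3]
flap_left 0.96 [232.9, 189.6, 63.3, 32.0]
flap_right 0.78 [285.4, 169.1, 49.5, 27.6]
b 50.99731559585619 326.5752380716741 202.44561315726406 [[-0.963, -0.096, 0.25, 0.34], [-0.268, 0.382, -0.884, 0.667], [-0.011, -0.919, -0.394, 0.407], [0.0, 0.0, 0.0, 1.0]]
dispenser 0.94 [253.4, 183.8, 74.2, 83.9]
dispenser 0.68 [279.5, 189.2, 41.7, 20.6]
flap_left 0.76 [255.0, 205.1, 47.4, 33.5]
flap_left 0.43 [280.2, 188.7, 38.8, 18.3]
flap_right 0.82 [281.1, 187.0, 39.4, 21.6]
c 71.88263528439253 322.0640932369682 200.3919446539903 [[-0.452, 0.866, 0.214, 0.224], [0.892, 0.438, 0.111, -0.588], [0.002, 0.241, -0.97, 0.383], [0.0, 0.0, 0.0, 1.0]]
{'time_s': 0.9, 'joints': array([-4.83230795e+01,  2.20391472e+01,  4.52317967e-01, -3.20526757e-04,
       -6.84122220e+01, -1.48177208e+01]), 'joint_velocities': array([-0.1063951 ,  0.04867546,  0.03694678,  0.06546093, -0.04639161,
       -0.00321695]), 'effort': array([-6.00538124e-05, -3.90455353e+01,  1.87622166e+01,  4.22421947e+00,
        1.55128230e-02, -8.62209248e-06]), 'tcp_pos': array([ 0.28239127, -0.55753013,  0.23957384]), 'ee_rot': array([[-8.92120412e-01, -4.51797710e-01,  1.48958913e-05],
       [-4.51797710e-01,  8.92120412e-01, -8.90920426e-06],
       [-9.26377060e-06, -1.46780126e-05, -1.00000000e+00]]), 'wrist_force': array([ 0.79906209,  0.33694513, -0.61867725]), 'moment': array([0.02298369, 0.01168745, 0.05620084]), 'gripper_width': 0.9977942935985931}
```

View pics/a.png

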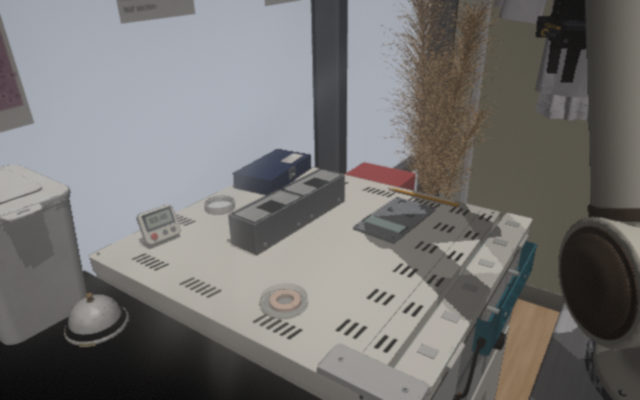

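View pics/b.png

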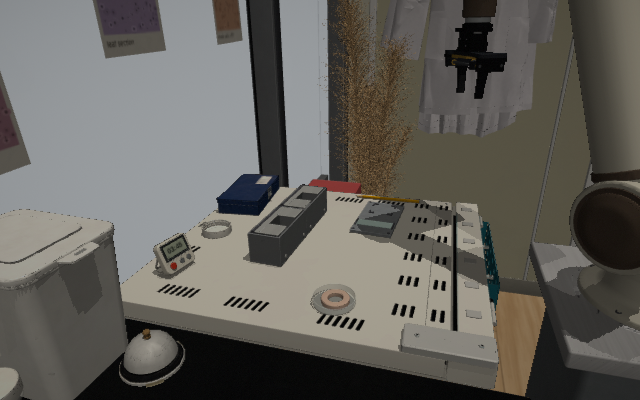

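Run:
```python
from h import *
for n,L in(("scene",[(231,213,.06),(250,229,.06),(345,182,.06),(322,171,.06),(397,220,.008),(412,228,.008),(380,210,.008)]),("side",[(251,233,.06),(283,242,.06),(328,190,.06),(305,185,.06),(377,220,.008)])):
    p=capture(n)
    for u,v,z in L: print(n,u,v,ray(p,u,v,z).round(3))
```

```text
scene 231 213 [0.66  0.053 0.06 ]
scene 250 229 [0.594 0.077 0.06 ]
scene 345 182 [ 0.564 -0.163  0.06 ]
scene 322 171 [ 0.633 -0.186  0.06 ]
scene 397 220 [ 0.451 -0.165  0.008]
scene 412 228 [ 0.415 -0.152  0.008]
scene 380 210 [ 0.497 -0.185  0.008]
side 251 233 [0.656 0.055 0.06 ]
side 283 242 [0.588 0.072 0.06 ]
side 328 190 [ 0.577 -0.183  0.06 ]
side 305 185 [ 0.638 -0.201  0.06 ]
side 377 220 [ 0.461 -0.163  0.008]
```

>>> {"name": "apply_moves", "arguments": {
  "steps": [
    [[1,-46.5,33.5,-6.5,0,0,0],[1,-46.5,33.5,-6.5,0,0,0],[1,-46.5,33.5,-6.5,0,0,0],[1,-46.5,33.5,-6.5,0,0,0],[1,-46.5,33.5,-6.5,0,0,0],[1,-46.5,33.5,-6.5,0,0,0],[1,-46.5,33.5,-6.5,0,0,0],[1,-46.5,33.5,-6.5,0,0,0],[1,-46.5,33.5,-6.5,0,0,0],[1,0,0,0,0,0,0.185],[1,0,0,0,0,0,0.185],[1,0,0,0,0,0,0.185]]
  ]
}}

```text
time_s: 2.5
tcp_pos: [0.5196, -0.0991, 0.2981]
ee_rot: [[-0.996, 0.092, 0.0], [0.092, 0.996, -0.0], [-0.0, -0.0, -1.0]]
wrist_force: [0.8, -0.1, -0.4]
gripper_width: 1.0
```

Run:
```python
from h import *
s=sense();print(s["time_s"],s["tcp_pos"],s["ee_rot"].round(3).tolist())
p=capture("wrist");save(p,"w1.png")
for t in("cover_box","jar","dispenser","flap_left"):
    for m in masks_of(p,t)[:2]: print(t,round(m["confidence"],2),m["box"])
```

```text
2.5 [ 0.51958746 -0.09914818  0.29808257] [[-0.996, 0.092, 0.0], [0.092, 0.996, -0.0], [-0.0, -0.0, -1.0]]
cover_box 0.65 [294.7, 231.5, 17.2, 10.2]
dispenser 0.68 [258.7, 214.1, 177.4, 55.0]
```

View pics/w1.png

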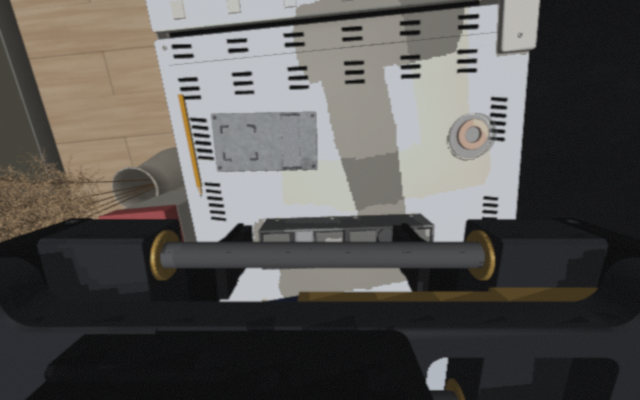

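>>> {"name": "apply_moves", "arguments": {
  "steps": [
    [[1,-45,10,12,0,0,0],[1,-45,10,12,0,0,0],[1,-45,10,12,0,0,0],[1,0,0,0,0,0,0]]
  ]
}}

```text
time_s: 3.25
tcp_pos: [0.658, -0.0808, 0.2581]
ee_rot: [[-0.996, 0.084, -0.005], [0.084, 0.996, -0.0], [0.005, -0.001, -1.0]]
wrist_force: [-0.4, -0.6, 0.4]
gripper_width: 1.0
```

Run:
```python
from h import *
s=sense();print(s["time_s"],s["tcp_pos"])
p=capture("wrist");save(p,"w2.png")
for t in("cover_box","jar","dispenser","flap_left","flap_right"):
    for m in masks_of(p,t)[:2]: print(t,round(m["confidence"],2),m["box"])
c=p["color"][40:240,150:550];cv2.imwrite("pics/w2c.png",cv2.resize(c,(800,400),interpolation=cv2.INTER_CUBIC)[:,:,::-1])
```

```text
3.25 [ 0.65802938 -0.08077247  0.25808622]
cover_box 0.82 [265.8, 141.9, 21.8, 22.5]
jar 0.63 [363.7, 141.0, 22.8, 16.9]
dispenser 0.64 [220.0, 131.0, 216.3, 56.2]
dispenser 0.19 [163.6, 0.0, 131.3, 74.2]
flap_left 0.61 [328.7, 137.1, 98.2, 45.2]
flap_right 0.75 [225.5, 138.1, 97.1, 44.7]
```

View pics/w2c.png

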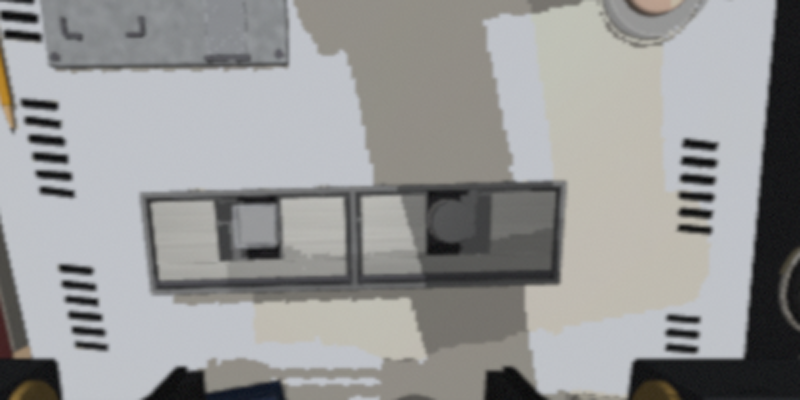

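```bash
cat >> h.py <<'E'
def fit(loc,w):
    loc=np.array(loc,float);w=np.array(w)[:,:2];a=loc-loc.mean(0);b=w-w.mean(0)
    th=np.arctan2((a[:,0]*b[:,1]-a[:,1]*b[:,0]).sum(),(a*b).sum());R=np.array([[np.cos(th),-np.sin(th)],[np.sin(th),np.cos(th)]])
    t=w.mean(0)-R@loc.mean(0); return th,R,t,(w-(loc@R.T+t))
E
python3 - <<'E'
from h import *
p=capture("wrist")
W=[ray(p,u,v,.06) for u,v in((221,136.5),(432,131),(429,181.5),(226.5,186.5))]
th,R,t,e=fit([(-.03,-.13),(-.03,.13),(.034,.13),(.034,-.13)],W)
print(np.degrees(th),t,(e*1000).round(1).tolist())
B=R@[-.006,-.064]+t; print("box",B, "front hole centre")
print("box by mask",ray(p,150+257/2,40+225/2,.039))
s=sense();Rt=s["ee_rot"];d=np.append(B,0)-s["tcp_pos"];print(s["tcp_pos"],Rt.round(4).tolist(),"tool shift mm",(Rt.T@d*1000).round(1))
print("yaw needed, tool",np.degrees(np.arctan2(-Rt[0,1],Rt[1,1])))
# board
print([ray(p,150+u/2,40+v/2,.011).round(4).tolist() for u,v in((64,38),(145,35))])
E
```

```text
-3.4302675420094118 [ 0.62358852 -0.07360491] [[0.7, 0.4], [0.6, -0.7], [-0.6, 0.0], [-0.7, 0.3]]
box [ 0.61376991 -0.13713124] front hole centre
box by mask [ 0.61314225 -0.1365572   0.039     ]
[ 0.65599323 -0.08143385  0.26354183] [[-0.9963, 0.0859, 0.0019], [0.0859, 0.9963, 0.0001], [-0.0019, 0.0003, -1.0]] tool shift mm [ 37.8 -59.2 263.5]
yaw needed, tool -4.928266823807107
[[0.4834, -0.2525, 0.011], [0.4861, -0.1992, 0.011]]
```

>>> {"name": "apply_moves", "arguments": {
  "steps": [
    [[0.75,0,0,0,0,0,-0.026],[0.75,13,-19.5,40,0,0,0],[0.75,13,-19.5,40,0,0,0],[0.75,13,-19,40,0,0,0],[0.75,0,0,40,0,0,0],[0.75,0,0,0,0,0,0],[0.75,0,0,0,0,0,0]]
  ]
}}

```text
time_s: 4.47
tcp_pos: [0.6155, -0.1368, 0.1039]
ee_rot: [[-0.998, 0.059, 0.003], [0.059, 0.998, -0.001], [-0.003, -0.0, -1.0]]
wrist_force: [0.3, 0.2, 0.6]
gripper_width: 0.75
```

Run:
```python
from h import *
s=sense();Rt=s["ee_rot"];d=np.array([.6138,-.1371,.0345])-s["tcp_pos"];print(s["time_s"],s["tcp_pos"],(Rt.T@d*1000).round(1),np.degrees(np.arctan2(-Rt[0,1],Rt[1,1])),Rt[:,2],s["gripper_width"])
p=capture("wrist");save(p,"w3.png")
for z in (.06,.039): print([np.round(proj(p,[*(np.array([.6236,-.0736])+np.array([[.9982,.0598],[-.0598,.9982]])@q),z]),0).tolist() for q in((-.03,-.13),(-.03,.13),(-.02,-.078),(-.02,-.05))])
```

```text
4.475 [ 0.61554479 -0.1367952   0.10394863] [ 1.9 -0.4 69.4] -3.378687190312118 [ 3.05669235e-03 -6.80932014e-04 -9.99995096e-01] 0.7501727359052823
[[228.0, 189.0], [601.0, 190.0], [303.0, 203.0], [343.0, 203.0]]
[[237.0, 184.0], [574.0, 184.0], [305.0, 196.0], [341.0, 197.0]]
```

View pics/w3.png

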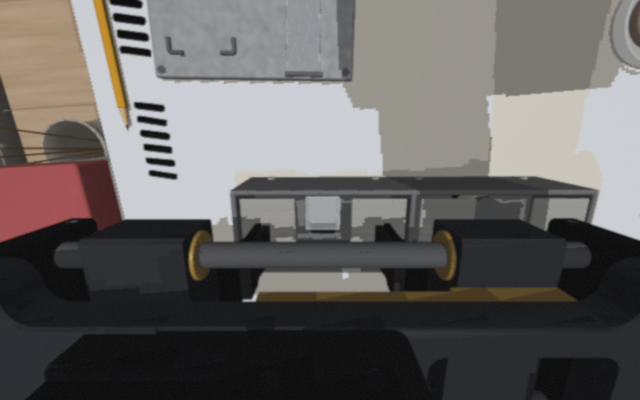

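>>> {"name": "apply_moves", "arguments": {
  "steps": [
    [[0.75,2,0,12,0,0,0],[0.75,0,0,12,0,0,0],[0.75,0,0,12,0,0,0],[0.75,0,0,12,0,0,0],[0.75,0,0,11,0,0,0],[0.75,0,0,10,0,0,0],[0.75,0,0,0,0,0,0],[0.75,0,0,0,0,0,0]]
  ]
}}

```text
time_s: 5.52
tcp_pos: [0.6111, -0.1366, 0.0324]
ee_rot: [[-0.998, 0.06, -0.003], [0.06, 0.998, 0.0], [0.003, 0.0, -1.0]]
wrist_force: [-1.1, 0.0, -1.3]
gripper_width: 0.747
```

>>> {"name": "apply_moves", "arguments": {
  "steps": [
    [[0.75,0,0,-1.5,0,0,0],[0.2,0,0,0,0,0,0],[0.2,0,0,0,0,0,0],[0.2,0,0,0,0,0,0],[0.2,0,0,0,0,0,0],[0.2,0,0,0,0,0,0]]
  ]
}}

```text
time_s: 6.28
tcp_pos: [0.6123, -0.1367, 0.0346]
ee_rot: [[-0.998, 0.06, 0.0], [0.06, 0.998, -0.0], [-0.0, -0.0, -1.0]]
wrist_force: [-1.8, 0.2, -0.2]
gripper_width: 0.308
```

>>> {"name": "apply_moves", "arguments": {
  "steps": [
    [[0.2,0,0,-5,0,0,0],[0.2,0,0,-10,0,0,0],[0.2,0,0,-12,0,0,0],[0.2,0,0,-15,0,0,0],[0.2,0,0,-20,0,0,0],[0.2,0,0,-25,0,0,0],[0.2,0,0,-25,0,0,0],[0.2,0,0,0,0,0,0],[0.2,0,0,0,0,0,0]]
  ]
}}

```text
time_s: 7.4
tcp_pos: [0.6119, -0.1365, 0.1464]
ee_rot: [[-0.998, 0.06, 0.0], [0.06, 0.998, 0.0], [-0.0, 0.0, -1.0]]
wrist_force: [-1.1, -0.1, -0.7]
gripper_width: 0.309
```

Run:
```python
from h import *
s=sense();print(s["time_s"],s["tcp_pos"],s["gripper_width"],s["wrist_force"])
p=capture("side");q=capture("wrist");save(q,"w4.png")
for n,x in(("side",p),("wrist",q)):
  for m in masks_of(x,"cover_box")[:2]: print(n,round(m["confidence"],2),m["box"])
u,v=proj(p,s["tcp_pos"]);print(u,v);u,v=int(u),int(v)
c=cv2.resize(p["color"][max(v-80,0):v+80,u-80:u+80],(400,400),interpolation=cv2.INTER_CUBIC)
w=q["color"][:200,120:520]; w=cv2.resize(w,(400,400)) if 0 else cv2.copyMakeBorder(w,0,200,0,0,cv2.BORDER_CONSTANT)
cv2.imwrite("pics/g.png",np.hstack([c,w])[:,:,::-1])
# board corners seen at w3 pose not available; print seat pixels predicted
```

```text
7.4 [ 0.6119447  -0.13650372  0.14641927] 0.3088762770185221 [-1.09542889 -0.14172031 -0.66202237]
side 0.64 [307.5, 157.3, 6.3, 14.8]
wrist 0.85 [292.8, 218.6, 54.2, 58.5]
305.8668204698003 158.1645920749794
```

View pics/g.png

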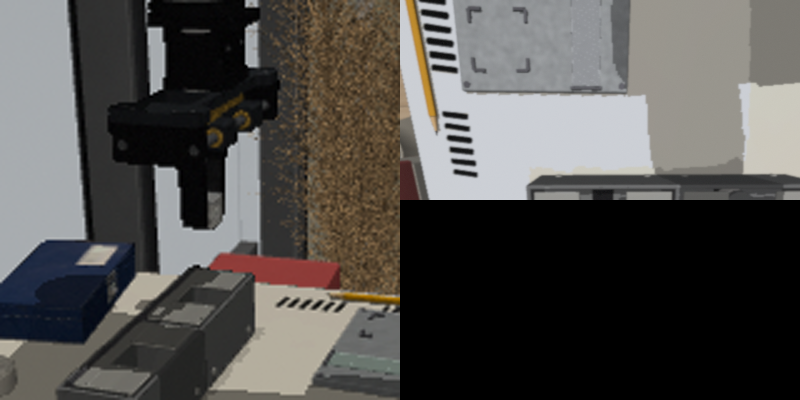

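Run:
```python
from h import *
p=capture("wrist");g=cv2.cvtColor(p["color"],cv2.COLOR_RGB2GRAY)
x0,x1,y0,y1=184,256,2,80
sub=cv2.GaussianBlur(g[y0:y1,x0:x1],(3,3),0);med=np.median(sub);ys,xs=np.where(sub<med-45)
n,lab,st,cen=cv2.connectedComponentsWithStats((sub<med-45).astype(np.uint8));print(med,[(a.tolist()) for a in st[1:] if a[4]>8])
keep=np.isin(lab,[i for i in range(1,n) if st[i,4]>20]);ys,xs=np.where(keep)
W=np.array([ray(p,x+x0,y+y0,.0105)[:2] for x,y in zip(xs,ys)])
(c,sz,a)=cv2.minAreaRect((W*1000).astype(np.float32));print("seat mm",c,sz,a)
s=sense();Rt=s["ee_rot"];print(s["tcp_pos"],"board corner pts",ray(p,120+62,92,.008),ray(p,120+228,92,.008))
yaw=a if a<45 else a-90
t=np.radians(yaw);print("yaw",yaw,"tool yaw",np.degrees(np.arctan2(-Rt[0,1],Rt[1,1])))
```

```text
147.0 [[3, 5, 15, 16, 102], [49, 6, 15, 15, 82], [8, 56, 14, 15, 71], [54, 57, 12, 13, 55]]
seat mm (460.1441650390625, -222.92892456054688) (53.53787612915039, 53.539405822753906) 85.78441619873047
[ 0.61184435 -0.13661645  0.14562015] board corner pts [ 0.50145393 -0.26591368  0.008     ] [ 0.51097112 -0.10664553  0.008     ]
yaw -4.215583801269531 tool yaw -3.4511909504339933
```

>>> {"name": "apply_moves", "arguments": {
  "steps": [
    [[0.2,18,-12,0,0,0,0],[0.2,37,-23.5,0,0,0,0],[0.2,37,-23.5,0,0,0,0],[0.2,37,-23.5,10,0,0,0],[0.2,18.5,-12,25,0,0,0],[0.2,0,0,25,0,0,0],[0.2,0,0,20,0,0,0],[0.2,0,0,0,0,0,0],[0.2,0,0,0,0,0,0]]
  ]
}}

```text
time_s: 8.78
tcp_pos: [0.4598, -0.2222, 0.067]
ee_rot: [[-0.998, 0.06, 0.001], [0.06, 0.998, -0.0], [-0.001, -0.0, -1.0]]
wrist_force: [-0.0, -0.4, -0.5]
gripper_width: 0.308
```

Run:
```python
from h import *
s=sense();Rt=s["ee_rot"];print(s["time_s"],s["tcp_pos"],(Rt.T@(np.array([.459,-.2225,.0295])-s["tcp_pos"])*1000).round(1),s["gripper_width"],s["wrist_force"],Rt[:,2])
p=capture("wrist");c=p["color"][120:320,160:480]
q=capture("side");u,v=map(int,proj(q,[.46,-.223,.04]));e=q["color"][v-50:v+50,u-50:u+50]
cv2.imwrite("pics/h.png",np.hstack([cv2.resize(c,(480,300)),cv2.resize(e,(300,300),interpolation=cv2.INTER_CUBIC)])[:,:,::-1])
```

```text
8.775 [ 0.45984854 -0.2222186   0.06704605] [ 0.9 -0.3 37.5] 0.30835315027179794 [-0.04727782 -0.44097511 -0.48846246] [ 7.66775083e-04 -3.92509310e-04 -9.99999629e-01]
```

View pics/h.png

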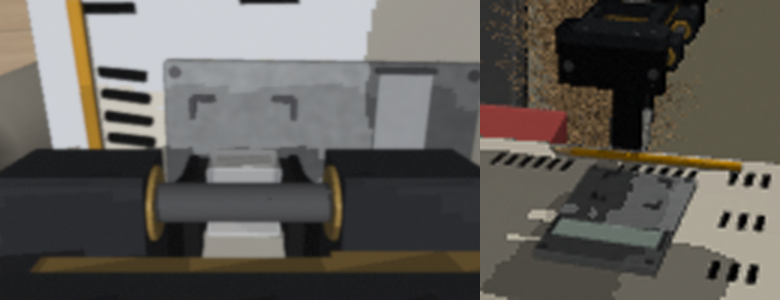

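The box hangs upright, centred between the two visible front locators (crop columns 190 and 297, box centre about 243). Lowering.

>>> {"name": "apply_moves", "arguments": {
  "steps": [
    [[0.2,1,0,12,0,0,0],[0.2,0,0,12,0,0,0],[0.2,0,0,7,0,0,0],[0.2,0,0,4,0,0,0],[0.2,0,0,2,0,0,0],[0.2,0,0,0,0,0,0],[0.2,0,0,0,0,0,0]]
  ]
}}

```text
time_s: 9.75
tcp_pos: [0.4585, -0.2221, 0.0298]
ee_rot: [[-0.998, 0.06, 0.001], [0.06, 0.998, -0.0], [-0.001, -0.0, -1.0]]
wrist_force: [0.4, 0.5, -0.5]
gripper_width: 0.307
```

Underside should be about 1 mm above the seat; one more mm, then release.

>>> {"name": "apply_moves", "arguments": {
  "steps": [
    [[0.2,0,0,1,0,0,0],[0.2,0,0,0,0,0,0],[0.34,0,0,0,0,0,0],[0.4,0,0,0,0,0,0],[0.5,0,0,0,0,0,0],[0.5,0,0,0,0,0,0],[0.5,0,0,-8,0,0,0],[0.5,0,0,-15,0,0,0],[0.5,0,0,-25,0,0,0],[0.5,0,0,-40,0,0,0],[0.5,-40,0,-30,0,0,0],[0.5,-50,0,0,0,0,0]]
  ]
}}

```text
time_s: 11.25
tcp_pos: [0.5506, -0.228, 0.1521]
ee_rot: [[-0.998, 0.06, 0.009], [0.06, 0.998, -0.002], [-0.009, -0.001, -1.0]]
wrist_force: [0.5, 0.3, 0.3]
gripper_width: 0.498
```

>>> {"name": "apply_moves", "arguments": {
  "steps": [
    [[0.5,-50,0,0,0,0,0],[0.5,0,0,0,0,0,0],[0.5,0,0,0,0,0,0]]
  ]
}}

```text
time_s: 11.62
tcp_pos: [0.5973, -0.2303, 0.1468]
ee_rot: [[-0.998, 0.06, -0.001], [0.06, 0.998, 0.0], [0.001, 0.0, -1.0]]
wrist_force: [-0.1, 0.3, -0.2]
gripper_width: 0.499
```

Run:
```python
from h import *
s=sense();print(s["time_s"],s["tcp_pos"],s["gripper_width"],s["wrist_force"])
p=capture("wrist")
u,v=map(int,proj(p,[.46,-.223,.01]));print(u,v)
for n in("cover_box","jar"):
  for m in masks_of(p,n)[:1]: print(n,m["confidence"],m["box"],"centre at top z",ray(p,m["box"][0]+m["box"][2]/2,m["box"][1]+m["box"][3]/2,.025))
a=max(u-70,0);b=max(v-70,0);c=p["color"][b:b+140,a:a+140]
q=capture("side");d=q["color"][160:300,230:450]
cv2.imwrite("pics/i.png",np.hstack([cv2.resize(c,(320,320),interpolation=cv2.INTER_CUBIC),cv2.resize(d,(480,320),interpolation=cv2.INTER_CUBIC)])[:,:,::-1])
```

```text
11.625 [ 0.59728654 -0.23030757  0.14683496] 0.49883708549248995 [-0.05145578  0.29923224 -0.17769911]
322 51
cover_box 0.66 [302.5, 27.3, 35.5, 38.0] centre at top z [ 0.45973923 -0.22463206  0.025     ]
jar 0.89 [536.3, 197.5, 33.8, 19.3] centre at top z [ 0.6192171  -0.00062006  0.025     ]
```

View pics/i.png

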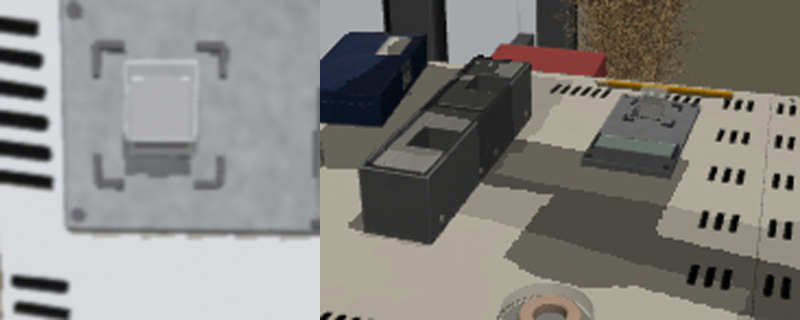

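```bash
python3 -c "
from station import r
print(r.finish_job())"
```

```text
the job is handed in; nothing more can be done
None
```

The cover box now stands upright inside the four corner locators on the mounting board, and the job is handed in. I took it from the right bay, pushing that bay's flap down with the open fingers and keeping it down while they closed on the box.

- **Box:** The last wrist picture shows it about centred in the seat and clear of all four locators. Its measured centre was within about 2 mm of the seat centre.
- **Jar:** It was still in the left bay.
- **Robot:** The gripper was clear of everything. Readings between moves showed about 2 N or less at the wrist, and the job finished at about 12 s of the 40 s allowed.
- **Disagreement:** When hovering close above the dispenser, its front edge looked about 3.5% narrower than I had predicted. Its centre and depth matched, so I carried on.
- **Not confirmed:** I did not check closely that the right flap sprang fully shut, because it was in shadow in the last side picture.

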